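# Take the grinding cup off the pigment mill

## Task

Take the grinding cup off the pigment mill: push the release button on the mill's deck right down, turn the cup anticlockwise (seen from above) by its bar grip, roughly a quarter turn until you feel it meet its stop, and lift it straight off. Stand the cup upright in the aluminium wash tray, set down gently, and let go. Never force the button, the stop or a cup that is still caught, and leave the other things on the table as they are.

Things in the scene. Friction and masses are not known exactly. Their poses are not given: they have to be found in the camera images.
- mill: Pigment mill, a grey box fixed to the table, 185 x 130 mm, 90 mm tall. Origin: on its underside, straight below the socket's axis; z up. It runs from x = -120 to +65 and y = -65 to +65 mm in its frame; the release button is at x = -92, y = 0. Nothing on it needs more than about 10 N; over 30 N does damage.
- socket (a point): Centre of the floor of the cup's socket, a round well in the mill's deck, 18 mm deep, 72 mm above the table. Two inward lips at deck level with two gaps between them, hidden under the cup, hold the cup's lugs. The cup sits loosely: about 2.5 mm of play sideways and up and down.
- button_top (a point): Centre of the top face of the release button, a round black rubber cap 28 mm across that stands about 14 mm above the deck when out. The rubber itself yields 0.5 mm per N, up to 5 mm, besides the button's travel. Its axes are the mill's.
- release (a joint): Travel of the release button's plunger under the rubber, in m: 0 to 0.0015 at the start (out), 0.008 right down, straight downwards. It slides against 4 N of friction, without a return spring, to a hard stop, and stays where it is pushed. Until it is down, a pin on it stops the cup from turning more than about 0.1 rad.
- cup: Grinding cup, steel, 0.25 to 0.5 kg, 74 mm tall. Origin: centre of its underside, z up its axis. A skirt 54 mm across, 21 tall, with two lugs at its foot (along +x and -x, out to radius 36, 13 wide, 1.5 to 8 up), then a drum 80 across (21 to 50 up), then the bar grip. At the start it is locked, underside on the socket floor, its x along the mill's x within 0.05 rad.
- cup_grip (a point): Middle of the cup's black bar grip, 62 mm above its underside: 60 mm long along x, 14 wide, 24 high (50 to 74 up). The cup turns anticlockwise from above, freely (under 0.05 N m), to a hard stop where the lugs lie in the gaps. The turn varies from 57 to 88 degrees, found by feel (0.15 N m marks it). It lifts off only within about 5 degrees of the stop; nothing springs back.
- tray: Low open aluminium wash tray fixed to the table, 160 (x) x 180 (y) x 18 mm, walls and floor 4 mm thick, empty. Origin: centre of its underside.
- pigment_jar: Bystander, loose: small glass jar with white cap, diameter 42, 60 mm tall. Origin: its underside.
- paint_tube: Bystander, loose: flat white paint tube lying down, 98 x 26 x 18 mm. Origin: its underside.
- tub: Bystander, loose: white tub with wider lid, diameter 112, 99 mm tall. Origin: its underside.
- spray: Bystander, loose: clear spray bottle, 68 diameter, 165 mm tall. Origin: its underside.
- paper_roll: Bystander, loose: standing paper roll, 110 diameter, 100 mm tall. Origin: its underside.
- brush: Bystander, loose: paint brush lying on the table.
- palette_knife: Bystander, loose: palette knife (spatula) lying on the table.

How it is judged:
By the outcome, as a careful person would: the job done as asked, in the order asked, and still so for the second after the job is handed in, with the robot touching nothing.
It also fails if it takes over 72 s, if anything falls off the work surface, if the arm or the gripper's body presses on something with over 40 N, if the wrist force passes 120 N, or if a joint passes its speed limit or range.

## Robot

A 6-joint arm with a two-finger parallel gripper is mounted at the origin on the work surface. World frame = base frame: x ahead of the robot, y to its left, z up, the work surface at z = 0. Lengths are in m, angles in degrees, forces in N, time in s.
With the tool pointing down it reaches from about 0.375 to 0.9 m from the base axis. Payload 3.1 kg.
Tool frame: the origin (TCP) lies at the very end of the fingers, on their centre line; the grasp point (between the pads) lies 19 mm behind it; z points along the fingers, y is the line along which they close (so a half turn about z gives the same grasp; the last joint's range is limited). The gripper opens to 87 mm and grips with 3 to 60 N. Pads are 19 mm wide; open, the fingers measure 117 mm over their backs; the gripper's body (75 mm by 190 mm) begins 51 mm behind the grasp point.
Start: joints at [54.861, 30.224, 82.088, -0, 67.689, -10.227], TCP at [0.263, 0.567, 0.223] pointing down, gripper open.
Joint ranges: [-176.69, 176.69], [-43.24, 126.21], [12.49, 139.97], [-82, 262], [0, 151.66], [-163.58, 163.58]. Speed limits (degrees/s): [159.86, 159.86, 180, 180, 180, 180].

## Interface

Orientations are given as a 3x3 rotation matrix whose columns are the frame's x, y, z axes.
In Python, from rig import bot, imaging gives the robot as it stands.
- The arm moves only by the tool drive_tool, never from a script. Its argument "deltas" is text: rows parted by semicolons, each of 5 numbers parted by spaces: the finger opening in mm, from 0 to 87, then the shift along the world's x, y, z in mm, then the turn about the world's z in rad. In form: jaw dx dy dz twist; .... A call has 1 to 12 rows; each row is the pose to reach, as a shift and turn from the pose commanded when the call began; what a row does not reach only later rows make up. A row lasts 1/10 s, in which the tool goes at most 50 mm and 8.59 degrees, less where a joint would pass 70% of its speed; a pose out of reach is approached as far as the arm can. A call with a gripper value outside its range is refused whole. The fingers move at their own pace and stop on an object; the grip force is fixed at half the most. Time passes only in rows, so rows that repeat a pose let the fingers close. It gives the time, the measured TCP pose, the force, the opening and the grip force at its end, in the units of the state.
- bot.read_state(): the state, without advancing time (a new reading comes with each control period).
- imaging.capture(name): name is "side" or "top" or "wrist"; returns the picture (400x640x3 uint8, red, green, blue); there is no depth.
- imaging.camera_model(name): a dict with "fx", "fy", "cx", "cy" (pixels), "T" (4x4, takes a point from camera to world coordinates). Camera axes: x right, y down, z forward; pixel columns grow to the right and rows downward; lengths in m; the calibration is good to about 2 mm. A picture is of the moment at which its call begins: read the wrist's pose just before it. camera_model takes no time and is no camera call; for the wrist camera it gives the pose at the moment of the call.
- bot.hand_in(): hands the job in; it is judged then, once.
The state is a dict: "time_s": time; "joint_positions": joint angles; "qvel": joint speeds; "tau": joint torques, N m; "position": TCP position; "tcp_rot": TCP orientation; "force": force on the tool from outside, world axes, zero at the start; "moment": the same for the moment, N m; "opening": opening from 0.0 (shut) to 1.0 (fully open); "grasp_force": force on a finger pad.
Only numpy, scipy, OpenCV 4.12 (cv2) and the standard library are available. Lean on these libraries where they do the work, as an engineer would, in place of code of your own. Each camera call takes 0.05 s, during which the arm holds its last target. There are 200 camera calls.

## Working session

There is one attempt and no reset: what is moved stays moved. The work goes in short steps, Python scripts to look and compute and a tool call to move; the robot and the scene stay as the last step left them, time stands still between calls to the robot, and variables do not carry over. Pictures are saved under pics/ and viewed, at most 10 in all, crops included, and the job is handed in when it is done.

Besides the shell and the picture viewer there is one more tool, called after "Request:" as a command line: name --argument value ..., lists and objects as JSON in quotes. drive_tool: Moves the arm, as the interface text tells. Its arguments: {"type":"object","properties":{"deltas":{"type":"string"}},"required":["deltas"]}

```bash
mkdir -p pics; ls
python3 - <<'E'
from rig import bot, imaging
import cv2,numpy as np
for n in("top","side"):
    im=imaging.capture(n);cv2.imwrite(f"pics/{n}0.png",im[:,:,::-1])
    m=imaging.camera_model(n);print(n,m["fx"],m["cx"],m["cy"]);print(np.round(m["T"],3))
s=bot.read_state();print(s["time_s"],s["position"],s["tcp_rot"])
E
```

```text
pics
top 407.9853353323166 321.0641943929257 199.63696096429783
[[-0.135 -0.971  0.199  0.379]
 [-0.991  0.132 -0.029  0.012]
 [ 0.002 -0.201 -0.98   1.21 ]
 [ 0.     0.     0.     1.   ]]
side 469.03840667053464 317.95553782636676 200.0975491267189
[[-0.982 -0.145  0.125  0.461]
 [-0.191  0.719 -0.669  0.864]
 [ 0.007 -0.68  -0.733  1.04 ]
 [ 0.     0.     0.     1.   ]]
0.1 [0.26284732 0.56628382 0.22167592] [[-9.06953243e-01  4.21229800e-01 -1.12769265e-03]
 [ 4.21231173e-01  9.06951853e-01 -1.62332193e-03]
 [ 3.38971363e-04 -1.94729639e-03 -9.99998047e-01]]
```

View pics/top0.png

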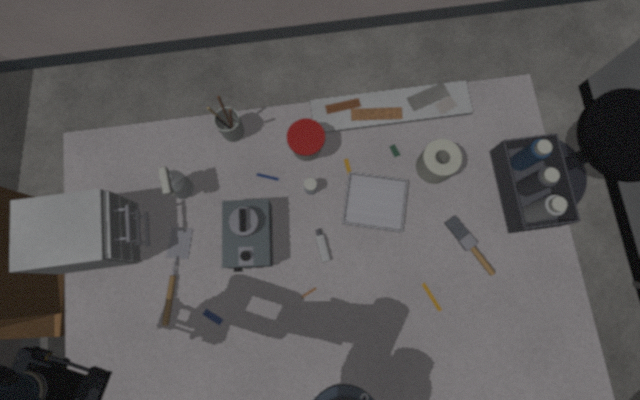

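View pics/side0.png

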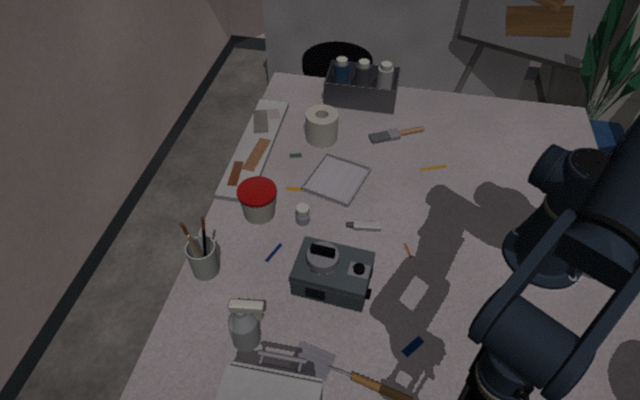

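Top view: the mill is at about (246,233), with the grip bar at (244,219) and the button at (246,256). The tray is at (377,202), and the jar at (311,185) and tub at (306,138) stand between them and beyond. The side view agrees. Next I measure.

```bash
cat > h.py <<'E'
import numpy as np,cv2
from rig import bot,imaging
def ray(m,u,v):
    T=np.array(m["T"]);d=T[:3,:3]@[(u-m["cx"])/m["fx"],(v-m["cy"])/m["fy"],1.]
    return T[:3,3],d
def onplane(m,u,v,z):
    o,d=ray(m,u,v);return o+d*(z-o[2])/d[2]
def blobs(mask,amin,off=(0,0)):
    cs,_=cv2.findContours(mask.astype(np.uint8),cv2.RETR_EXTERNAL,cv2.CHAIN_APPROX_NONE,offset=off)
    return [c for c in cs if cv2.contourArea(c)>=amin]
E
python3 - <<'E'
from h import *
im=cv2.imread("pics/top0.png");g=cv2.cvtColor(im,cv2.COLOR_BGR2GRAY);m=imaging.camera_model("top")
def show(name,mask,off,zs,amin):
    for c in blobs(mask,amin,off):
        M=cv2.moments(c);u,v=M["m10"]/M["m00"],M["m01"]/M["m00"];r=cv2.minAreaRect(c)
        print(name,round(u,1),round(v,1),[np.round(onplane(m,u,v,z)[:2],4) for z in zs],np.round(r[1],1))
        P=np.array([onplane(m,*p,zs[0])[:2] for p in cv2.boxPoints(r)]);e=P[1]-P[0],P[2]-P[1]
        print("   rect centre",np.round(P.mean(0),4),"edges mm",[round(1e3*np.linalg.norm(x)) for x in e],"deg",[round(np.degrees(np.arctan2(x[1],x[0])),1) for x in e])
R=g[190:285,205:290]
show("dark",R<45,(205,190),(.146,.102),8)
show("mill",R<125,(205,190),(.09,),800)
T=im[160:245,335:420].astype(int)
print(g[202,335:420:3]); print(g[190:285:3,246])
E
python3 - <<'E'
import cv2
im=cv2.imread("pics/top0.png")
cv2.imwrite("pics/crop1.png",cv2.resize(im[160:280,210:420],None,fx=3.8,fy=3.8,interpolation=cv2.INTER_CUBIC))
E
```

```text
dark 237.3 268.9 [array([0.4439, 0.2179]), array([0.4466, 0.2264])] [2. 5.]
   rect centre [0.4435 0.2175] edges mm [13, 5] deg [np.float64(-97.8), np.float64(174.5)]
dark 245.2 255.6 [array([0.4748, 0.1944]), array([0.4788, 0.2019])] [6. 8.]
   rect centre [0.4739 0.1951] edges mm [21, 15] deg [np.float64(-97.8), np.float64(174.2)]
dark 242.5 219.4 [array([0.57  , 0.1923]), array([0.578 , 0.1998])] [20.1  4.8]
   rect centre [0.5688 0.1914] edges mm [13, 54] deg [np.float64(-94.3), np.float64(177.7)]
mill 247.0 237.0 [array([0.5298, 0.1942])] [94. 84.]
   rect centre [0.5328 0.1939] edges mm [236, 259] deg [np.float64(-97.8), np.float64(173.1)]
[118 115 117 113 100 124 128 125 126 126 127 128 126 126 127 127 125 126
 126 124 125 128 122 104 107 118 115 117 119]
[116 117 117  84  80  77  82  66  58  59  58  64  61  60 100  82  79  80
  81 101  84  34  42  48 108  87  84 118 109  78  84  82]
```

View pics/crop1.png

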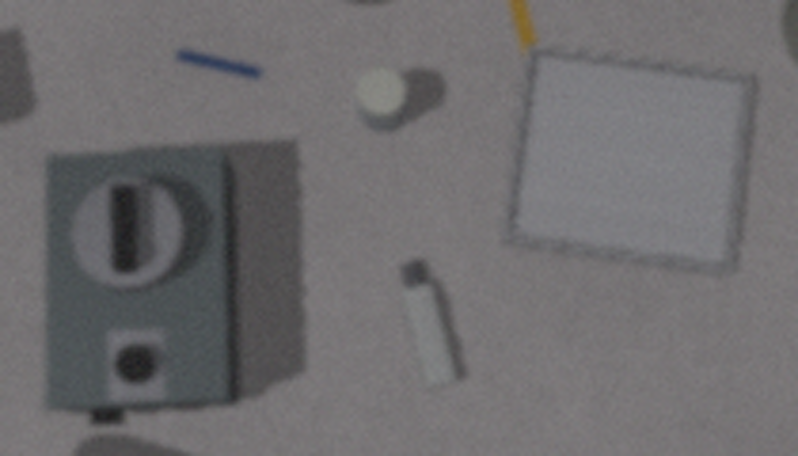

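Run:
```python
from h import *
m=imaging.camera_model("top")
f=lambda x,y,z:onplane(m,210+(x+.5)/3.8-.5,160+(y+.5)/3.8-.5,z)[:2]
D=np.array([f(*p,.09) for p in((47,155),(228,148),(228,402),(47,408))])
print(np.round(D,4),D.mean(0),[np.linalg.norm(D[i]-D[i-1]) for i in range(4)])
a=D[0]+D[1]-D[2]-D[3];print("yaw",np.degrees(np.arctan2(a[1],a[0])))
print("button",f(136,363,.104),"grip top",f(125,228,.146))
T=np.array([f(*p,.018) for p in((533,50),(755,77),(735,270),(508,243))])
a=T[0]+T[1]-T[2]-T[3];print(np.round(T,4),"tray",T.mean(0),np.degrees(np.arctan2(a[1],a[0])))
print("jar",f(380,92,.06)); print(np.round(imaging.camera_model("wrist")["T"],3),imaging.camera_model("wrist")["fx"])
```

```text
[[0.6415 0.2533]
 [0.6287 0.1207]
 [0.4446 0.1411]
 [0.4579 0.2694]] [0.54317485 0.19612584] [np.float64(0.184265853991068), np.float64(0.13328895057196988), np.float64(0.18519599913575907), np.float64(0.12896447747760711)]
yaw -5.664628860191996
button [0.47976474 0.20100765] grip top [0.56952844 0.19221566]
[[ 0.6912 -0.1215]
 [ 0.6455 -0.2927]
 [ 0.4961 -0.25  ]
 [ 0.5406 -0.0791]] tray [ 0.59335916 -0.18584031] -15.83639748359716
jar [0.66313803 0.00385527]
[[ 0.422  0.88   0.219  0.203]
 [ 0.907 -0.409 -0.104  0.594]
 [-0.002  0.242 -0.97   0.384]
 [ 0.     0.     0.     1.   ]] 288.3504382428657
```

Request:
drive_tool --deltas "0 18 -30 0 -0.14; 0 36 -60 0 -0.28; 0 54 -90 0 -0.42; 0 72 -120 0 -0.56; 0 90 -150 0 -0.70; 0 108 -180 0 -0.84; 0 126 -210 0 -0.98; 0 144 -240 0 -1.12; 0 162 -270 0 -1.26; 0 180 -300 0 -1.40; 0 198 -332 0 -1.54; 0 216 -364 0 -1.68"

```text
time_s: 1.3
position: [0.4795, 0.2015, 0.2223]
tcp_rot: [[0.522, 0.853, -0.001], [0.853, -0.522, -0.0], [-0.0, -0.001, -1.0]]
force: [0.7, 0.4, 0.0]
opening: 0.032
grasp_force: 0.0
```

Request:
drive_tool --deltas "0 0 0 0 -0.14; 0 0 0 0 -0.28; 0 0 0 0 -0.42; 0 0 0 0 -0.56; 0 0 0 0 -0.70; 0 0 0 0 -0.84; 0 0 0 0 -0.98; 0 0 0 0 -1.126; 0 0 0 0 -1.126; 0 0 0 0 -1.126; 0 0 0 0 -1.126"

```text
time_s: 2.4
position: [0.4791, 0.2028, 0.2224]
tcp_rot: [[0.995, -0.097, -0.0], [-0.097, -0.995, -0.0], [-0.0, 0.0, -1.0]]
force: [-0.0, -0.1, 0.8]
opening: 0.003
grasp_force: 0.0
```

Run:
```python
from h import *
s=bot.read_state();m=imaging.camera_model("wrist");im=imaging.capture("wrist")[:,:,::-1]
print(s["time_s"],s["position"],np.round(s["tcp_rot"],3),s["force"],s["joint_positions"])
cv2.imwrite("pics/w1.png",im)
import pickle;pickle.dump(m,open("w1.pkl","wb"))
```

```text
2.4 [0.47907948 0.2028245  0.22240046] [[ 0.995 -0.097 -0.   ]
 [-0.097 -0.995 -0.   ]
 [-0.     0.    -1.   ]] [-0.02215113 -0.12559517  0.79318323] [1.06265935e+01 2.22009400e+01 9.70092266e+01 3.37537225e-05
 6.08125193e+01 1.06192854e+02]
```

View pics/w1.png

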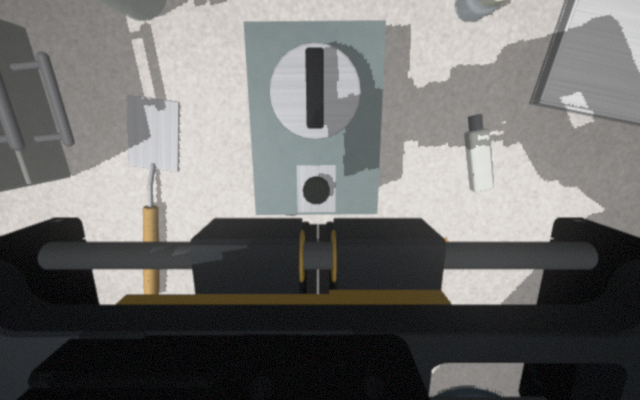

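Wrist view: the bar grip is at about (315,88), the button at (317,189), and the drum circle is centred near (315,90). The deck is clear.

Run:
```python
from h import *
import pickle
m=pickle.load(open("w1.pkl","rb"));g=cv2.cvtColor(cv2.imread("pics/w1.png"),cv2.COLOR_BGR2GRAY)
for (y0,y1,x0,x1),z,t in (((40,135,295,335),.146,45),((172,208,298,336),.104,45)):
    for c in blobs(g[y0:y1,x0:x1]<t,60,(x0,y0)):
        r=cv2.minAreaRect(c);P=np.array([onplane(m,*p,z)[:2] for p in cv2.boxPoints(r)]);e=P[1]-P[0],P[2]-P[1]
        print(np.round(r[0],1),np.round(r[1],1),"xy",np.round(P.mean(0),4),[round(1e3*np.linalg.norm(x),1) for x in e],[round(np.degrees(np.arctan2(x[1],x[0])),1) for x in e])
q=cv2.adaptiveThreshold
hsv=cv2.cvtColor(cv2.imread("pics/w1.png"),cv2.COLOR_BGR2HSV)
mill=(hsv[...,1]>35)&(hsv[...,0]>75)&(hsv[...,0]<110);print(hsv[30,260],hsv[90,285],hsv[195,270])
drum=~mill
for c in blobs(drum[30:150,255:383],2000,(255,30)): 
    e=cv2.minEnclosingCircle(c);print("drum",e,onplane(m,*e[0],.122))
```

```text
[ 90  20 138] [105   5 201] [ 88  23 157]
drum ((318.5, 89.5), 87.02021026611328) [0.57427463 0.19259425 0.122     ]
```

Run:
```python
from h import *
import pickle
m=pickle.load(open("w1.pkl","rb"));g=cv2.cvtColor(cv2.imread("pics/w1.png"),cv2.COLOR_BGR2GRAY)
hsv=cv2.cvtColor(cv2.imread("pics/w1.png"),cv2.COLOR_BGR2HSV)
print(g[88,265:370:4],g[40:140:5,315],g[172:208:3,317])
for (y0,y1,x0,x1),z in (((40,138,295,330),.146),((172,208,300,334),.104)):
  for t in (60,80):
    for c in blobs(g[y0:y1,x0:x1]<t,60,(x0,y0)):
        r=cv2.minAreaRect(c);P=np.array([onplane(m,*p,z)[:2] for p in cv2.boxPoints(r)]);e=P[1]-P[0],P[2]-P[1]
        print(t,np.round(r[0],1),np.round(r[1],1),"xy",np.round(P.mean(0),4),[round(1e3*np.linalg.norm(x),1) for x in e],[round(np.degrees(np.arctan2(x[1],x[0])),1) for x in e])
d=(hsv[...,1]<13)&(g>140)
for c in blobs(d[38:142,262:366],800,(262,38)):
    e=cv2.fitEllipse(cv2.convexHull(c));print("drum",e,onplane(m,*e[0],.122))
```

```text
[142 152 197 194 196 195 193 193 195 192 172  51  50  53  47 132 134 129
 183 192 193 191 192 191 102  97 101] [136 190  48  49  49  52  52  49  51  51  53  51  54  56  51  49  45  48
 193 199] [195 163  48  53  56  55  53  55  54  53  57 180]
60 [314.   87.5] [77. 16.] xy [0.5725 0.1964] [np.float64(12.1), np.float64(56.4)] [np.float64(-95.6), np.float64(174.6)]
80 [314.5  87.5] [79. 17.] xy [0.5725 0.196 ] [np.float64(12.8), np.float64(57.9)] [np.float64(-95.6), np.float64(174.7)]
60 [316.  189.5] [24. 25.] xy [0.483  0.2039] [np.float64(25.5), np.float64(23.6)] [np.float64(-6.3), np.float64(-95.6)]
80 [316.5 189.5] [25. 25.] xy [0.4829 0.2034] [np.float64(24.6), np.float64(25.5)] [np.float64(-95.6), np.float64(174.9)]
drum ((313.4127197265625, 90.55154418945312), (88.94348907470703, 96.77232360839844), 177.4716796875) [0.57385599 0.19702164 0.122     ]
```

Request:
drive_tool --deltas "0 2 0 -25 0; 0 2 0 -55 0; 0 2 0 -85 0; 0 2 0 -105 0; 0 2 0 -112 0; 0 2 0 -115 0; 0 2 0 -118 0; 0 2 0 -119 0; 0 2 0 -120 0; 0 2 0 -120 0; 0 2 0 -120 0"

```text
time_s: 3.55
position: [0.4817, 0.203, 0.1031]
tcp_rot: [[0.995, -0.099, 0.001], [-0.099, -0.995, 0.0], [0.001, -0.0, -1.0]]
force: [-0.3, -0.7, 1.2]
opening: 0.008
grasp_force: 0.2
```

Request:
drive_tool --deltas "0 0 0 -1 0; 0 0 0 -2 0; 0 0 0 -3 0; 0 0 0 -4 0; 0 0 0 -4 0; 0 0 0 -4 0"

```text
time_s: 4.15
position: [0.4817, 0.2029, 0.0986]
tcp_rot: [[0.995, -0.099, 0.001], [-0.099, -0.995, 0.0], [0.001, -0.0, -1.0]]
force: [1.0, 0.0, 3.8]
opening: 0.006
grasp_force: 1.6
```

Request:
drive_tool --deltas "0 0 0 -1 0; 0 0 0 -2 0; 0 0 0 -3 0; 0 0 0 -3 0; 0 0 0 -3 0"

```text
time_s: 4.65
position: [0.4817, 0.2029, 0.0956]
tcp_rot: [[0.995, -0.099, 0.001], [-0.099, -0.995, 0.0], [0.001, -0.0, -1.0]]
force: [0.9, 1.7, 3.2]
opening: 0.005
grasp_force: 1.6
```

Request:
drive_tool --deltas "0 0 0 -1 0; 0 0 0 -2 0; 0 0 0 -2 0; 0 0 0 -2 0"

```text
time_s: 5.05
position: [0.4817, 0.203, 0.0938]
tcp_rot: [[0.995, -0.099, 0.001], [-0.099, -0.995, 0.0], [0.001, -0.0, -1.0]]
force: [2.4, 1.0, 4.7]
opening: 0.008
grasp_force: 2.5
```

Request:
drive_tool --deltas "0 0 0 -1 0; 0 0 0 -1 0; 0 0 0 -1 0"

```text
time_s: 5.35
position: [0.4817, 0.2029, 0.093]
tcp_rot: [[0.995, -0.099, 0.001], [-0.099, -0.995, 0.0], [0.001, -0.0, -1.0]]
force: [1.2, 0.3, 7.5]
opening: 0.004
grasp_force: 3.3
```

Request:
drive_tool --deltas "0 0 0 -1 0; 0 0 0 -1 0; 0 0 0 -1 0"

```text
time_s: 5.65
position: [0.4817, 0.2029, 0.0922]
tcp_rot: [[0.995, -0.099, 0.001], [-0.099, -0.995, 0.0], [0.001, -0.0, -1.0]]
force: [1.2, 0.5, 8.3]
opening: 0.004
grasp_force: 4.0
```

Request:
drive_tool --deltas "0 0 0 10 0; 50 0 0 40 0; 50 5 0 70 0; 50 10 0 75 0; 50 10 0 75 0; 50 10 0 75 0"

```text
time_s: 6.25
position: [0.4894, 0.2025, 0.1653]
tcp_rot: [[0.995, -0.099, -0.004], [-0.099, -0.995, -0.001], [-0.004, 0.001, -1.0]]
force: [-0.7, 0.3, 0.1]
opening: 0.374
grasp_force: 0.0
```

Run:
```python
from h import *
s=bot.read_state();m=imaging.camera_model("wrist");im=imaging.capture("wrist")[:,:,::-1].copy()
print(s["position"],s["tcp_rot"][1],s["opening"],s["force"])
ms=imaging.camera_model("side");sd=cv2.imread("pics/side0.png")
a=cv2.resize(im[:230,180:460],(560,460));b=cv2.resize(sd[235:310,285:380],None,fx=4,fy=4,interpolation=cv2.INTER_CUBIC)
c=np.zeros((460,240,3),np.uint8);cv2.imwrite("pics/w2.png",im);cv2.imwrite("pics/v2.png",a);cv2.imwrite("pics/s2.png",b)
for nm,I,mm,(y0,y1,x0,x1),t in(("wrist",im,m,(20,180,275,335),75),("side",sd,ms,(242,262,305,340),30)):
    g=cv2.cvtColor(I,cv2.COLOR_BGR2GRAY)
    for c in blobs(g[y0:y1,x0:x1]<t,60,(x0,y0)):
        r=cv2.minAreaRect(c);P=np.array([onplane(mm,*p,.146)[:2] for p in cv2.boxPoints(r)]);e=P[1]-P[0],P[2]-P[1]
        print(nm,np.round(r,1) if 0 else (np.round(r[0],1),np.round(r[1],1)),"xy",np.round(P.mean(0),4),[round(1e3*np.linalg.norm(x),1) for x in e],[round(np.degrees(np.arctan2(x[1],x[0])),1) for x in e])
        print("  z.134",onplane(mm,*r[0],.134))
```

```text
[0.48942906 0.20245006 0.16525112] [-9.91093889e-02 -9.95076198e-01 -8.30426052e-04] 0.37409233464444824 [-0.74507241  0.28618298  0.1189139 ]
wrist (array([314. ,  93.5]), array([103.,  22.])) xy [0.5723 0.1962] [np.float64(12.5), np.float64(57.8)] [np.float64(-95.7), np.float64(174.6)]
  z.134 [0.57465282 0.19604351 0.134     ]
side (array([322.2, 250.4]), array([24.9,  9.1])) xy [0.5723 0.2054] [np.float64(26.7), np.float64(60.1)] [np.float64(-88.4), np.float64(175.7)]
  z.134 [0.57361978 0.19671857 0.134     ]
```

View pics/v2.png

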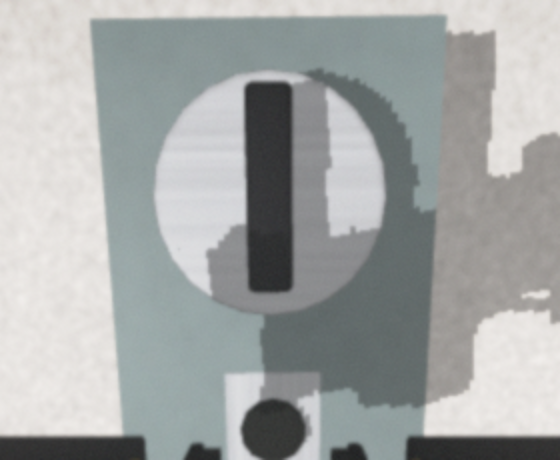

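View pics/s2.png

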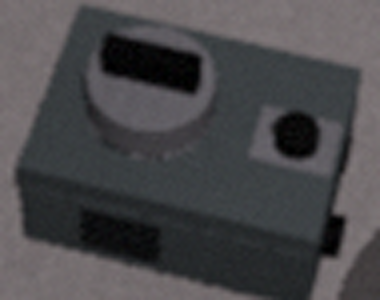

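Request:
drive_tool --deltas "40 20 -2 0 0; 40 45 -4 0 0; 40 70 -6 0 0; 40 82 -7 0 0; 40 82 -7 -10 0; 40 82 -7 -25 0; 40 82 -7 -36 0; 40 82 -7 -38 0; 40 82 -7 -38 0"

```text
time_s: 7.2
position: [0.5719, 0.1959, 0.1276]
tcp_rot: [[0.995, -0.099, -0.003], [-0.099, -0.995, -0.0], [-0.003, 0.001, -1.0]]
force: [0.1, -0.4, 0.2]
opening: 0.461
grasp_force: 0.0
```

Request:
drive_tool --deltas "25 0 0 0 0; 18 0 0 0 0; 16 0 0 0 0; 14 0 0 0 0; 12 0 0 0 0; 8 0 0 0 0; 4 0 0 0 0; 4 0 0 0 0"

```text
time_s: 8.0
position: [0.5735, 0.196, 0.1288]
tcp_rot: [[0.995, -0.099, 0.001], [-0.099, -0.995, 0.0], [0.001, -0.0, -1.0]]
force: [-0.0, -0.1, 2.4]
opening: 0.156
grasp_force: 30.0
```

Request:
drive_tool --deltas "4 0 0 0 0.06; 4 0 0 0 0.12; 4 0 0 0 0.18; 4 0 0 0 0.18; 4 0 0 0 0.18"

```text
time_s: 8.5
position: [0.5735, 0.1958, 0.1288]
tcp_rot: [[0.997, 0.08, 0.001], [0.08, -0.997, -0.0], [0.001, 0.0, -1.0]]
force: [-0.3, -0.3, 3.5]
opening: 0.157
grasp_force: 30.0
```

```bash
cat > st.py <<'E'
from h import *
s=bot.read_state();R=np.array(s["tcp_rot"]);print(s["time_s"],np.round(s["position"],4),"yaw",np.degrees(np.arctan2(R[1,0],R[0,0])).round(2),"F",np.round(s["force"],1),"M",np.round(s["moment"],3),s["opening"],s["grasp_force"])
E
python3 st.py
```

```text
8.5 [0.5735 0.1958 0.1288] yaw 4.58 F [-0.3 -0.3  3.5] M [0.019 0.142 0.058] 0.15662218249260437 29.97893750667572
```

Request:
drive_tool --deltas "4 0 0 0 0.09; 4 0 0 0 0.18; 4 0 0 0 0.27; 4 0 0 0 0.36; 4 -0.3 0.5 0 0.45; 4 -0.3 0.5 0 0.54; 4 -0.5 0.8 0 0.63; 4 -0.5 0.8 0 0.70; 4 -0.5 0.8 0 0.70; 4 -0.5 0.8 0 0.70"

```text
time_s: 9.5
position: [0.5731, 0.1966, 0.1288]
tcp_rot: [[0.712, 0.703, 0.001], [0.703, -0.712, -0.0], [0.001, 0.001, -1.0]]
force: [1.2, -0.6, 3.8]
opening: 0.157
grasp_force: 30.0
```

```bash
python3 st.py
```

```text
9.5 [0.5731 0.1966 0.1288] yaw 44.64 F [ 1.2 -0.6  3.8] M [-0.069  0.105  0.087] 0.1567515427704634 29.97932106256485
```

Request:
drive_tool --deltas "4 0 0 0 0.04; 4 0 0 0 0.08; 4 0 0 0 0.11; 4 0 0 0 0.11"

```text
time_s: 9.9
position: [0.5729, 0.1967, 0.1288]
tcp_rot: [[0.629, 0.777, 0.001], [0.777, -0.629, 0.0], [0.0, 0.0, -1.0]]
force: [0.3, 0.1, 4.0]
opening: 0.157
grasp_force: 30.0
```

```bash
python3 st.py
```

```text
9.9 [0.5729 0.1967 0.1288] yaw 51.0 F [0.3 0.1 4. ] M [-0.007  0.11  -0.022] 0.1573305075900418 29.98142033815384
```

Request:
drive_tool --deltas "4 0 0 0 0.03; 4 0 0 0 0.05; 4 0 0 0 0.05"

```text
time_s: 10.2
position: [0.5729, 0.1967, 0.1288]
tcp_rot: [[0.589, 0.808, 0.001], [0.808, -0.589, 0.0], [0.0, 0.0, -1.0]]
force: [-0.5, -0.2, 6.3]
opening: 0.161
grasp_force: 30.0
```

```bash
python3 st.py
```

```text
10.2 [0.5729 0.1967 0.1288] yaw 53.94 F [-0.5 -0.2  6.3] M [-0.021  0.162 -0.08 ] 0.16082226833020197 29.986912608146667
```

Request:
drive_tool --deltas "4 0 0 0 0.025; 4 0 0 0 0.025; 4 0 0 0 0.025"

```text
time_s: 10.5
position: [0.5729, 0.1967, 0.1288]
tcp_rot: [[0.568, 0.823, 0.001], [0.823, -0.568, 0.0], [0.0, 0.0, -1.0]]
force: [-0.5, -0.1, 4.4]
opening: 0.155
grasp_force: 30.0
```

```bash
python3 st.py
```

```text
10.5 [0.5729 0.1967 0.1288] yaw 55.37 F [-0.5 -0.1  4.4] M [-0.098  0.172 -0.024] 0.15549090173678826 29.98506635427475
```

Request:
drive_tool --deltas "4 0 0 0 0.025; 4 0 0 0 0.045; 4 0 0 0 0.045"

```text
time_s: 10.8
position: [0.5729, 0.1967, 0.1288]
tcp_rot: [[0.531, 0.848, 0.001], [0.848, -0.531, 0.0], [0.0, 0.0, -1.0]]
force: [0.3, 0.8, 5.2]
opening: 0.155
grasp_force: 30.0
```

```bash
python3 st.py
```

```text
10.8 [0.5729 0.1967 0.1288] yaw 57.95 F [0.3 0.8 5.2] M [-0.027  0.091 -0.042] 0.15450797685317666 29.9871888756752
```

Request:
drive_tool --deltas "4 0 0 0 0.025; 4 0 0 0 0.045; 4 0 0 0 0.045"

```text
time_s: 11.1
position: [0.5729, 0.1967, 0.1288]
tcp_rot: [[0.492, 0.871, 0.001], [0.871, -0.492, 0.0], [0.0, 0.0, -1.0]]
force: [0.2, 0.1, 5.6]
opening: 0.156
grasp_force: 30.0
```

```bash
python3 st.py
```

```text
11.1 [0.5729 0.1967 0.1288] yaw 60.53 F [0.2 0.1 5.6] M [-0.1    0.121 -0.064] 0.1560362974558541 29.987283647060394
```

Request:
drive_tool --deltas "4 0 0 0.5 0.025; 4 0 0 1 0.045; 4 0 0 1 0.045"

```text
time_s: 11.4
position: [0.5723, 0.1966, 0.1289]
tcp_rot: [[0.452, 0.892, -0.001], [0.892, -0.452, -0.0], [-0.001, -0.001, -1.0]]
force: [0.5, 0.5, -1.6]
opening: 0.159
grasp_force: 30.0
```

```bash
python3 st.py
```

```text
11.4 [0.5723 0.1966 0.1289] yaw 63.13 F [ 0.5  0.5 -1.6] M [ 0.04  -0.117 -0.017] 0.15949058952566209 29.978313446044922
```

Request:
drive_tool --deltas "4 0 0 0 0.025; 4 0 0 0 0.045; 4 0 0 0 0.045"

```text
time_s: 11.7
position: [0.5723, 0.1965, 0.1289]
tcp_rot: [[0.412, 0.911, -0.001], [0.911, -0.412, -0.0], [-0.001, -0.001, -1.0]]
force: [0.1, -0.1, -4.7]
opening: 0.153
grasp_force: 30.0
```

```bash
python3 st.py
```

```text
11.7 [0.5723 0.1965 0.1289] yaw 65.69 F [ 0.1 -0.1 -4.7] M [-0.045 -0.125 -0.029] 0.15282597162355377 29.982563853263855
```

Request:
drive_tool --deltas "4 0 0 0 0.025; 4 0 0 0 0.045; 4 0 0 0 0.045"

```text
time_s: 12.0
position: [0.5727, 0.1965, 0.129]
tcp_rot: [[0.371, 0.928, -0.0], [0.928, -0.371, 0.0], [-0.0, -0.0, -1.0]]
force: [2.5, -0.1, -6.6]
opening: 0.16
grasp_force: 30.1
```

```bash
python3 st.py
```

```text
12.0 [0.5727 0.1965 0.129 ] yaw 68.19 F [ 2.5 -0.1 -6.6] M [-0.157 -0.397 -0.465] 0.1595711340949503 30.13643592596054
```

The stop is felt at about 73° (Mz jumped from −0.03 to −0.47). I ease back a little to relax it.

Request:
drive_tool --deltas "4 0 0 0 -0.015; 4 0 0 0 -0.015; 4 0 0 0 -0.015"

```text
time_s: 12.3
position: [0.5726, 0.1965, 0.1293]
tcp_rot: [[0.385, 0.923, -0.0], [0.923, -0.385, -0.0], [-0.0, -0.0, -1.0]]
force: [2.2, -0.2, -8.1]
opening: 0.16
grasp_force: 30.0
```

```bash
python3 st.py
```

```text
12.3 [0.5726 0.1965 0.1293] yaw 67.38 F [ 2.2 -0.2 -8.1] M [-0.285 -0.428 -0.163] 0.1603111162513709 30.018523335456848
```

Request:
drive_tool --deltas "4 0 0 0 -0.008; 4 0 0 0.5 -0.008; 4 0 0 1 -0.008; 4 0 0 1 -0.008"

```text
time_s: 12.7
position: [0.5727, 0.1966, 0.1309]
tcp_rot: [[0.392, 0.92, 0.0], [0.92, -0.392, -0.0], [-0.0, 0.0, -1.0]]
force: [1.8, -0.5, -4.3]
opening: 0.158
grasp_force: 30.0
```

```bash
python3 st.py
```

```text
12.7 [0.5727 0.1966 0.1309] yaw 66.92 F [ 1.8 -0.5 -4.3] M [-0.324 -0.242 -0.031] 0.1580948613389476 29.991430342197418
```

Request:
drive_tool --deltas "4 0.3 0 1 0; 4 0.5 0 2 0; 4 0.5 0 3 0; 4 0.5 0 4 0; 4 0.5 0 4 0"

```text
time_s: 13.2
position: [0.573, 0.1967, 0.1348]
tcp_rot: [[0.392, 0.92, -0.0], [0.92, -0.392, 0.0], [-0.0, -0.0, -1.0]]
force: [0.6, -0.2, -4.6]
opening: 0.16
grasp_force: 30.0
```

```bash
python3 st.py
```

```text
13.2 [0.573  0.1967 0.1348] yaw 66.91 F [ 0.6 -0.2 -4.6] M [-0.115 -0.032 -0.063] 0.16000214905934237 29.986144602298737
```

Request:
drive_tool --deltas "4 0 0 3 0; 4 0 0 6 0; 4 0 0 9 0; 4 0 0 12 0; 4 0 0 16 0; 4 0 0 20 0; 4 0 0 20 0"

```text
time_s: 13.9
position: [0.5738, 0.1967, 0.1554]
tcp_rot: [[0.392, 0.92, 0.002], [0.92, -0.392, 0.0], [0.001, 0.001, -1.0]]
force: [-0.5, -0.5, -3.6]
opening: 0.156
grasp_force: 30.0
```

Request:
drive_tool --deltas "4 0 0 10 0; 4 0 0 25 0; 4 0 0 45 0; 4 0 0 65 0; 4 0 0 78 0; 4 0 0 82 0; 4 0 0 82 0"

```text
time_s: 14.6
position: [0.5733, 0.1967, 0.2371]
tcp_rot: [[0.392, 0.92, 0.001], [0.92, -0.392, 0.0], [0.001, 0.001, -1.0]]
force: [-0.6, 0.3, -4.7]
opening: 0.157
grasp_force: 30.0
```

```bash
python3 st.py
```

```text
14.6 [0.5733 0.1967 0.2371] yaw 66.91 F [-0.6  0.3 -4.7] M [-0.017  0.096  0.036] 0.15724535329610737 29.98013734817505
```

Request:
drive_tool --deltas "4 1 -15 0 0; 4 3 -45 0 0; 4 5 -85 0 0; 4 8 -130 0 0; 4 10 -175 0 0; 4 12 -220 0 0; 4 15 -265 0 0; 4 17 -305 0 0; 4 19 -340 0 0; 4 20 -365 0 0; 4 21 -378 0 0; 4 21 -381 0 0"

```text
time_s: 15.8
position: [0.5935, -0.1861, 0.2354]
tcp_rot: [[0.394, 0.919, -0.002], [0.919, -0.394, 0.001], [-0.0, -0.002, -1.0]]
force: [0.3, 0.4, -4.0]
opening: 0.16
grasp_force: 30.0
```

Request:
drive_tool --deltas "4 0 0 -20 0; 4 0 0 -50 0; 4 0 0 -85 0; 4 0 0 -115 0; 4 0 0 -135 0; 4 0 0 -147 0; 4 0 0 -155 0; 4 0 0 -160 0; 4 0 0 -160 0; 4 0 0 -160 0"

```text
time_s: 16.8
position: [0.5949, -0.1846, 0.0775]
tcp_rot: [[0.392, 0.92, 0.002], [0.92, -0.392, -0.001], [-0.0, 0.002, -1.0]]
force: [0.4, 0.4, -3.0]
opening: 0.152
grasp_force: 30.0
```

```bash
python3 st.py;python3 - <<'E'
from h import *
a=imaging.capture("side")[90:260,210:420,::-1];cv2.imwrite("pics/p1.png",cv2.resize(a,None,fx=3.5,fy=3.5,interpolation=cv2.INTER_CUBIC))
E
```

```text
16.8 [ 0.5949 -0.1846  0.0775] yaw 66.91 F [ 0.4  0.4 -3. ] M [-0.103  0.075  0.01 ] 0.15175111674973776 29.98001217842102
```

View pics/p1.png

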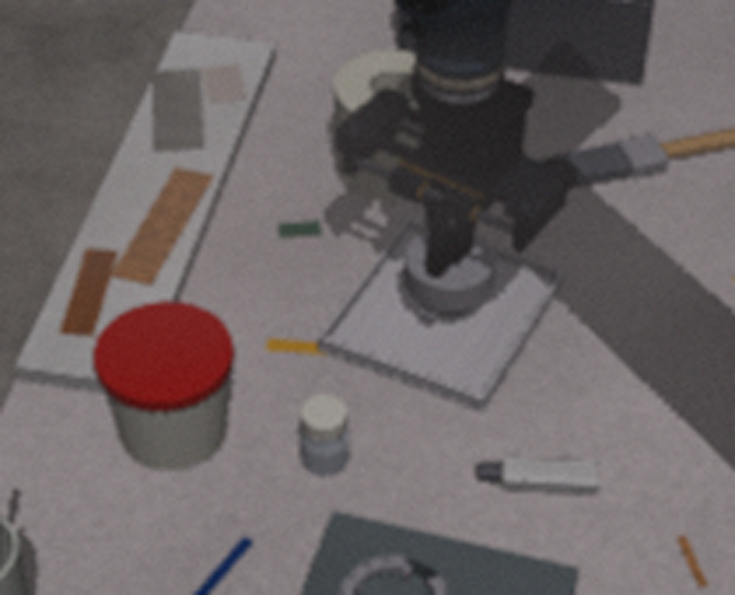

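The cup hangs upright over the tray floor with its drum at about (450,280) in the crop, clear of the walls. The bystanders are undisturbed. I lower it slowly.

Request:
drive_tool --deltas "4 0 0 -5 0; 4 0 0 -9 0; 4 0 0 -12 0; 4 0 0 -14 0; 4 0 0 -14 0; 4 0 0 -14 0"

```text
time_s: 17.45
position: [0.5942, -0.1844, 0.0624]
tcp_rot: [[0.392, 0.92, -0.0], [0.92, -0.392, 0.0], [0.0, -0.0, -1.0]]
force: [0.2, 0.0, -4.1]
opening: 0.16
grasp_force: 30.0
```

Request:
drive_tool --deltas "4 0 0 -0.5 0; 4 0 0 -1 0; 4 0 0 -1 0; 4 0 0 -1 0"

```text
time_s: 17.85
position: [0.5942, -0.1844, 0.0616]
tcp_rot: [[0.392, 0.92, 0.0], [0.92, -0.392, -0.0], [-0.0, 0.0, -1.0]]
force: [-0.7, 0.4, -3.8]
opening: 0.154
grasp_force: 30.0
```

Request:
drive_tool --deltas "4 0 0 -0.5 0; 4 0 0 -1 0; 4 0 0 -1 0; 4 0 0 -1 0"

```text
time_s: 18.25
position: [0.5943, -0.1844, 0.0609]
tcp_rot: [[0.392, 0.92, 0.0], [0.92, -0.392, -0.0], [-0.0, 0.0, -1.0]]
force: [-0.9, -0.0, -0.8]
opening: 0.155
grasp_force: 30.0
```

Request:
drive_tool --deltas "4 0 0 -0.5 0; 4 0 0 -0.5 0; 4 0 0 -0.5 0; 4 0 0 -0.5 0"

```text
time_s: 18.65
position: [0.5943, -0.1844, 0.0608]
tcp_rot: [[0.392, 0.92, 0.0], [0.92, -0.392, -0.0], [-0.0, 0.0, -1.0]]
force: [-1.3, 1.0, 5.5]
opening: 0.158
grasp_force: 30.0
```

Request:
drive_tool --deltas "4 0 0 0.4 0; 4 0 0 0.4 0; 16 0 0 0.4 0; 20 0 0 0.4 0; 28 0 0 0.4 0; 40 0 0 0.4 0; 40 0 0 0.4 0; 40 0 0 0.4 0"

```text
time_s: 19.45
position: [0.5943, -0.1844, 0.0603]
tcp_rot: [[0.392, 0.92, -0.0], [0.92, -0.392, 0.0], [0.0, -0.0, -1.0]]
force: [-0.1, -0.6, 0.6]
opening: 0.437
grasp_force: 0.0
```

Request:
drive_tool --deltas "40 0 0 5 0; 40 0 0 15 0; 40 0 0 30 0; 40 0 0 55 0; 40 0 0 90 0; 40 0 10 120 0; 40 0 50 130 0; 40 0 95 130 0; 40 0 140 130 0; 40 0 180 130 0; 40 0 200 130 0; 40 0 200 130 0"

```text
time_s: 20.65
position: [0.594, 0.0187, 0.1921]
tcp_rot: [[0.388, 0.922, 0.002], [0.922, -0.388, 0.0], [0.001, 0.001, -1.0]]
force: [1.0, -0.7, -0.5]
opening: 0.46
grasp_force: 0.0
```

```bash
python3 st.py;python3 - <<'E'
from h import *
a=imaging.capture("side")[90:310,200:440,::-1];a=cv2.resize(a,None,fx=1.65,fy=2.0,interpolation=cv2.INTER_CUBIC)
b=imaging.capture("top")[150:290,210:430,::-1];b=cv2.resize(b,(396,440),interpolation=cv2.INTER_CUBIC)
cv2.imwrite("pics/p2.png",np.hstack([a,b]))
E
```

```text
20.65 [0.594  0.0187 0.1921] yaw 67.16 F [ 1.  -0.7 -0.5] M [-0.044  0.043 -0.008] 0.4602852524486431 0.0
```

View pics/p2.png

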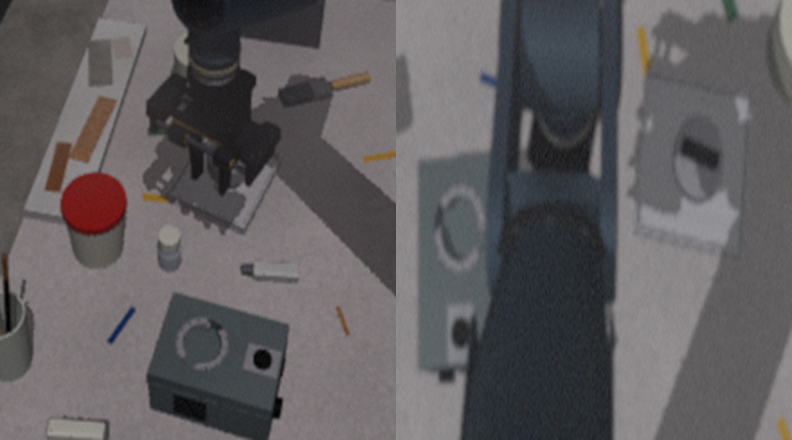

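The cup stands upright near the middle of the tray ((698,155) in the combined picture). The socket is empty, the bystanders are in place, and the gripper is clear of everything.

```bash
python3 -c "
from rig import bot
print(bot.hand_in())"
```

```text
the job is handed in; nothing more can be done
None
```

I pressed the release button right down, turned the cup about 73° to its stop, lifted it off and stood it upright in the wash tray; the job was handed in at about 21 s (no verdict came back), though the last 2.5° step overran the stop to about 0.47 N m before I eased it back.

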